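Refit the power knob of the desk call station and hold it pressed

ROBOT

A 7-joint arm with a two-finger parallel gripper is mounted at the origin on the work surface. World frame = base frame: x ahead of the robot, y to its left, z up, the work surface at z = 0. Lengths are in mm, angles in rad, forces in N, time in s.
With the tool pointing down it reaches from about 350 to 900 mm from the base axis. Payload 7.2 kg.
Tool frame: the origin (TCP) lies at the very end of the fingers, on their centre line; the grasp point (between the pads) lies manip.hold_point_z behind it (manip.hold_point_z is the distance from the TCP to the grasp point, in mm); y points along the fingers, x is the direction in which the jaws open and shut, and the axes are right-handed (so a half turn about y gives the same grasp; the last joint's range is limited). The gripper opens to 88 mm and grips with 3 to 60 N. Pads are 20 mm wide; open, the fingers measure 115 mm over their backs; the gripper's body (75 mm by 178 mm) begins 61 mm behind the grasp point.
Start: joints at [-1.398, 0.411, -0.013, 1.596, 0.006, 1.134, -0.082], TCP at [149.059, 606.969, 202.253] pointing down, gripper open.
Joint ranges: [-2.95, 2.95], [-0.29, 1.99], [-1.47, 1.44], [0.14, 2.54], [-1.03, 4.17], [0.13, 1.85], [-2.86, 2.86]. Speed limits (rad/s): [2.39, 2.39, 3.01, 3.01, 3.14, 3.14, 3.14].

INTERFACE

Orientations are given as a rotation vector (axis times angle).
In Python, from workcell import manip, jaws, get_image, ticket gives the robot as it stands. Calls block until the motion is done:
- manip.reach(position, orientation): joint-space move of the TCP to a pose.
- manip.move_linear(position, frame=None, velocity=150, f_stop=None): straight line of the TCP; frame=None keeps the orientation; velocity is the mean speed in mm/s. With f_stop (N) it stops when the force on the tool has changed by that much, and returns True; else False.
- manip.goto_joints(angles): joint-space move.
- jaws.move_gripper(opening): finger opening in mm; the grip force is fixed at half the most; returns when the fingers have stopped.
- manip.sleep(seconds).
- manip.inverse_kinematics(position, orientation): joint angles nearest the present ones, or None.
- manip.read_state(): the state.
- get_image(name): name is "scene" or "top" or "wrist"; returns a dict with "image" (420x560x3 uint8, red, green, blue), "depth" (420x560 float32, mm along the optical axis (not along the pixel's ray), 0 where there is no reading), "camera_matrix" (3x3 intrinsics, pixels), "camera_from_world" (4x4, takes a point from world to camera coordinates); the wrist camera has in their place "hand_eye" (4x4, takes a point from camera to tool coordinates, whose origin is the TCP and whose axes are the tool frame's). Camera axes: x right, y down, z forward; pixel columns grow to the right and rows downward; lengths in mm; the calibration is good to about 2 mm. The wrist camera is an equidistant fisheye: a pixel r from the principal point sees the ray r / f radians off the axis. A picture is of the moment at which its call begins: read the wrist's pose just before it.
A pose or a line that the arm cannot do raises manip.Unreachable and nothing moves.
- ticket.job_done(): hands the job in, once; it reports no verdict.
The state is a dict: "time": time; "joint_positions": joint angles; "qvel": joint speeds; "tau": joint torques, N m; "tool_pos": TCP position; "orientation": TCP orientation; "ft_force": force on the tool from outside, world axes, zero at the start; "wrist_torque": the same for the moment, N m; "width": finger opening in mm.
Only numpy, scipy, OpenCV 4.12 (cv2) and the standard library are available. Lean on these libraries where they do the work, as an engineer would, in place of code of your own. Each camera call takes 0.05 s, during which the arm holds its last target. There are 200 camera calls.

TASK

The power and volume knob has come off the announcement call station on the desk. Pick up the loose pointer knob, turn it so that the flat in its bore matches the flat of the bare D-shaped spindle, push it fully home, and then press it in against its spring switch and keep it pressed, as you do to switch the station on. Finish like that, still gripping the knob and holding it pressed right in, and leave the other things on the desk where they are.

Things in the scene. Friction and masses are not known exactly. Their poses are not given: they have to be found in the camera images.
- knob: Loose black plastic pointer knob, bore down, about 50 g: round skirt 48 mm wide, 7 mm thick, with a straight grip bar on it, 19 mm wide, flat upright sides, top 27 mm above the underside. Origin: centre of the underside, on the bore's axis. z up; x along the bar to the pointed nose (white line on top). Bar from 20 mm behind the axis to 15 mm ahead, nose tapering to a point 30 mm ahead.
- knob_seat (a point): Point on the knob's axis at the blind end of its bore, 14 mm above the underside; axes as the knob's. The bore opens downwards, 13.2 mm in diameter and 14 mm deep; it has one flat, on the pointer side, 2.6 mm from the axis, so +x points at the flat.
- call_station: Desk call station, fixed: cream case 170 deep (x) x 240 wide (y), dark top panel 48 mm up. Origin: centre of the underside, x to its back. Bare spindle 30 mm in front and 65 mm to the right (-y) of centre. Small fixed round knob (32 mm) 35 mm left of centre, keys front left, gooseneck microphone 235 mm tall from the back left corner, bending forward along the left edge.
- spindle_tip (a point): Centre of the tip of the bare upright light grey D spindle: 12 mm round, one flat 2 mm from the axis, tip 19 mm above the panel (67 mm above the desk), last 1.5 mm tapered. z up; x from the axis out through the flat. The knob slides on when its x points the same way (6 degrees of play) and is home when knob_seat meets this point, its underside 5 mm above the panel. Sinks when pressed.
- turn (a joint): Turning of the spindle about its upright axis, rad, counter-clockwise from above; 0 when the flat faces the station's back, stops at -2.6 and 2.6. Stiff to turn (0.03 N m); stays where it is left.
- press (a joint): How far the spindle is pressed in, m: 0 at rest, 0.003 at its stop. Spring switch: starts to move at about 2.5 N, takes about 7 N at the stop, springs back when let go.
- calculator: Bystander: dark desk calculator 110 x 150 x 18 mm lying to the left of the station. Origin: centre of the underside.
- carton_a: Bystander: medicine carton 60 x 110 x 38 mm. Origin: centre of the underside.
- carton_b: Bystander: medicine carton 125 x 70 x 45 mm. Origin: centre of the underside.
- pill_jar: Bystander: white pill jar 54 mm in diameter, 85 mm tall, standing. Origin: centre of the underside.
Not all that is in view belongs to the job. There is more than one size of the knob; the job needs the middle-sized.

How it is judged:
By the outcome, as a careful person would: the job done as asked, in the order asked, and still so for the second after the job is handed in, while the arm keeps its last pose, push and grip.
It also fails if it takes over 40 s, if anything falls off the work surface, if the arm or the gripper's body presses on something with over 40 N, if the wrist force passes 120 N, or if a joint passes its speed limit or range.

## Working session

There is one attempt and no reset: what is moved stays moved. The work goes in short steps, each a Python script; the robot and the scene stay as the last script left them, time stands still between calls to the robot, and variables do not carry over. Pictures are saved under pics/ and viewed, about 8 in all and at most 12, crops included, and the job is handed in when it is done.

```bash
mkdir -p pics; ls; cat > h.py <<'E'
import numpy as np,cv2
from workcell import manip,jaws,get_image,ticket
from scipy.spatial.transform import Rotation as R
def cloud(d):
    K=d["camera_matrix"];z=d["depth"].astype(float)
    v,u=np.mgrid[:z.shape[0],:z.shape[1]]
    P=np.stack([(u-K[0,2])/K[0,0]*z,(v-K[1,2])/K[1,1]*z,z],-1)
    T=np.linalg.inv(d["camera_from_world"])
    W=P@T[:3,:3].T+T[:3,3]; W[z==0]=np.nan
    return W
def save(im,n): cv2.imwrite("pics/"+n,cv2.cvtColor(im,cv2.COLOR_RGB2BGR))
E
python3 - <<'E'
from h import *
import pickle
for n in("top","scene"):
    d=get_image(n);save(d["image"],n+"0.png");pickle.dump(d,open(n+"0.pkl","wb"))
    print(n,d["camera_matrix"].tolist(),np.linalg.inv(d["camera_from_world"]).round(3).tolist())
s=manip.read_state();print(s,manip.hold_point_z)
E
```

```text
pics
top [[484.35891234588007, 0.0, 279.93050691064985], [0.0, 484.35891234588007, 210.26318025613077], [0.0, 0.0, 1.0]] [[0.005, -0.984, 0.176, 390.096], [-1.0, -0.007, -0.01, -9.3], [0.011, -0.176, -0.984, 1239.69], [0.0, 0.0, 0.0, 1.0]]
scene [[513.0472565000484, 0.0, 282.77757202876995], [0.0, 513.0472565000484, 210.47854903311529], [0.0, 0.0, 1.0]] [[-0.874, 0.299, -0.383, 1118.509], [0.486, 0.525, -0.699, 949.526], [-0.008, -0.797, -0.604, 902.797], [0.0, 0.0, 0.0, 1.0]]
{'time': 0.1, 'joint_positions': array([-1.39819237,  0.41180566, -0.01270398,  1.59694532,  0.00560109,
        1.13428973, -0.08221305]), 'qvel': array([-2.07578858e-04, -1.92871146e-03, -3.23307615e-04, -1.61082169e-03,
        6.93509655e-04, -1.21148830e-05, -1.33592801e-03]), 'tau': array([ 3.25788096e-03, -5.89101899e+01,  6.43350799e-01, -2.91716534e+01,
       -5.39855019e-02,  1.44997556e-02,  3.65145729e-05]), 'tool_pos': array([148.9827949 , 606.49485843, 201.50826549]), 'orientation': array([-1.31450852, -1.02927119,  1.03101489]), 'ft_force': array([ 0.53837294, -0.22922602,  0.75485602]), 'wrist_torque': array([-0.02515449,  0.01120523,  0.02472297]), 'width': 87.64755140171243} 18.700000000000003
```

View pics/top0.png

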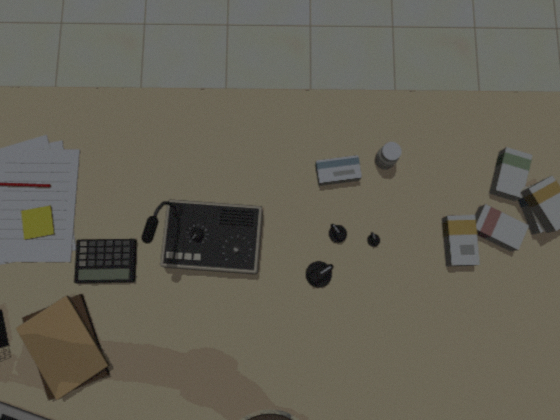

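View pics/scene0.png

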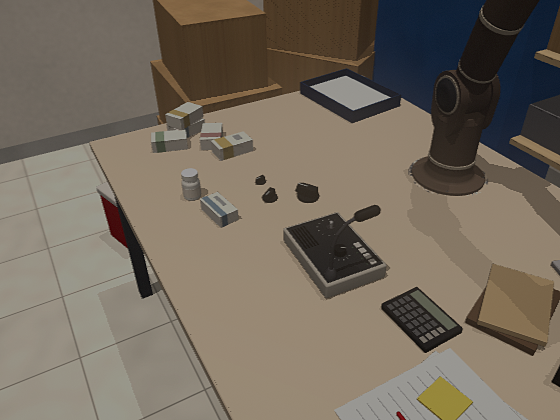

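The top view shows three loose knobs: large at (319,273), medium at (338,232) and small at (374,239). The fixed round knob at (197,234) could also be mistaken for one. The bare spindle is near (236,249). I choose the medium knob at (338,232) and will check its size.

```bash
python3 - <<'E'
from h import *
import pickle
d=pickle.load(open("top0.pkl","rb"));W=cloud(d);im=d["image"]
g=im.sum(2)
for n,(u,v),r in(("large",(319,273),20),("mid",(338,232),14),("small",(374,239),10)):
    sub=np.s_[v-r:v+r,u-r:u+r]
    m=(g[sub]<200)&(W[sub][...,2]>3); p=W[sub][m]
    print(n,m.sum(),p.mean(0).round(1),np.percentile(p,2,0).round(1),np.percentile(p,98,0).round(1),cv2.minAreaRect(p[:,:2].astype(np.float32)))
v,u=np.mgrid[244:256,228:246]
print(W[240:258,228:246,2].round(0).astype(int))
print("spindle guess",W[249,236]); 
# case outline
sub=np.s_[195:280,155:270];p=W[sub].reshape(-1,3);p=p[(p[:,2]>40)&(p[:,2]<55)]
print(cv2.minAreaRect(p[:,:2].astype(np.float32)))
c=np.hstack([cv2.resize(im[210:290,300:390],None,fx=4,fy=4,interpolation=cv2.INTER_CUBIC),cv2.resize(im[210:290,190:270],None,fx=4,fy=4,interpolation=cv2.INTER_CUBIC)])
save(np.clip(c.astype(float)*1.8,0,255).astype(np.uint8),"crop1.png")
E
```

```text
large 545 [ 447.  -118.7   22.1] [ 417.4 -149.6    5.5] [477.4 -89.4  41.8] ((447.6009826660156, -119.85301208496094), (64.60070037841797, 66.45342254638672), 83.6398696899414)
mid 251 [ 549.9 -167.8   16.9] [ 529.2 -189.7    3.7] [ 572.8 -148.6   31.4] ((550.8555908203125, -169.94833374023438), (44.48395919799805, 45.1214714050293), 85.20861053466797)
small 123 [ 535.  -260.1   12.9] [ 519.6 -276.2    3.8] [ 551.8 -246.8   23. ] ((534.6170654296875, -261.5033874511719), (31.910037994384766, 31.95098114013672), 56.10527038574219)
[[48 49 46 46 49 48 51 47 44 48 52 50 46 50 49 51 49 49]
 [48 51 54 51 47 45 50 49 47 48 48 48 50 46 50 49 49 48]
 [50 49 49 47 52 50 49 52 50 50 45 46 52 49 46 49 48 47]
 [47 46 45 49 48 52 47 53 50 49 50 47 51 49 49 50 43 49]
 [49 48 47 46 47 52 50 52 46 48 45 47 50 53 49 47 46 46]
 [48 44 51 48 48 51 47 46 49 49 50 47 49 47 49 51 50 48]
 [49 52 48 46 48 49 53 51 52 50 47 48 48 48 50 50 47 50]
 [49 50 47 52 47 44 47 51 53 50 49 47 49 45 43 49 54 48]
 [47 50 52 48 45 65 65 71 46 54 47 50 50 47 50 52 44 50]
 [50 48 53 52 49 65 68 66 69 70 51 47 48 47 50 46 46 53]
 [52 45 46 49 48 49 64 65 67 65 54 49 49 49 51 49 47 49]
 [53 50 48 48 52 48 63 69 65 56 51 48 47 51 50 50 52 47]
 [46 47 49 45 51 47 48 48 50 52 51 46 46 52 53 45 47 45]
 [46 48 49 48 50 43 52 49 51 46 51 50 44 45 49 51 46 47]
 [47 50 49 48 45 45 45 46 45 48 48 48 48 43 45 46 45 46]
 [49 47 48 48 52 49 49 53 50 48 51 51 51 47 46 49 52 43]
 [53 48 44 51 49 48 49 50 42 47 50 49 47 48 51 46 48 46]
 [46 47 46 46 48 48 49 46 47 47 49 49 47 52 51 45 52 46]]
spindle guess [503.3770803   84.30481201  68.91065035]
((538.3324584960938, 149.03048706054688), (239.91419982910156, 170.32286071777344), 86.10792541503906)
```

View pics/crop1.png

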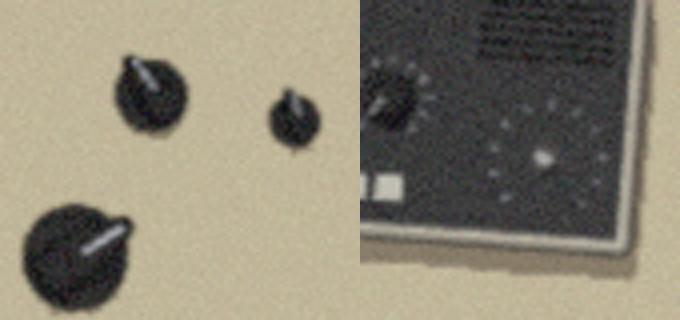

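The chosen knob measures about 45–48 mm wide with its top near 28–31 mm, which fits the middle size. In the crop its nose, at (130,62), points up and to the left, giving a yaw of about 30°. The spindle is at about (503.5, 85.5) with its tip at 67, and this agrees with the case pose. I'll look at both from closer with the wrist camera.

```bash
cat >> h.py <<'E'
def ori(deg):
    a=np.radians(deg);c,s=np.cos(a),np.sin(a)
    return R.from_matrix(np.array([[c,0,-s],[s,0,c],[0,-1,0]])).as_rotvec()
def wrist():
    s=manip.read_state();d=get_image("wrist")
    T=np.eye(4);T[:3,:3]=R.from_rotvec(s["orientation"]).as_matrix();T[:3,3]=s["tool_pos"]
    d["wTc"]=T@d["hand_eye"];return d
def topdown(d,c,z,half,n=400):
    """rectify fisheye to world plane at height z around c; image up=+x, left=+y"""
    k=half*2/n;i,j=np.mgrid[:n,:n]
    P=np.stack([c[0]+half-i*k,c[1]+half-j*k,np.full((n,n),float(z)),np.ones((n,n))],-1)
    Q=P@np.linalg.inv(d["wTc"]).T;r=np.hypot(Q[...,0],Q[...,1]);th=np.arctan2(r,Q[...,2]);K=d["camera_matrix"]
    u=K[0,0]*th*Q[...,0]/r+K[0,2];v=K[1,1]*th*Q[...,1]/r+K[1,2]
    return cv2.remap(d["image"],u.astype(np.float32),v.astype(np.float32),cv2.INTER_CUBIC)
E
python3 - <<'E'
from h import *
s=manip.read_state();M=R.from_rotvec(s["orientation"]).as_matrix();print(M.round(2))
a0=np.degrees(np.arctan2(M[1,0],M[0,0]));print(a0)
import pickle
for q in range(-180,180,30):
    r=[manip.inverse_kinematics([x,y,z],ori(q)) for x,y,z in((550,-168,150),(503.5,85.5,70))]
    print(q,[None if t is None else np.round(t,2).tolist() for t in r])
manip.move_linear([s["tool_pos"][0],s["tool_pos"][1],330],velocity=250)
manip.reach([500,85,330],ori(-90))
manip.move_linear([470,85,190],velocity=250)
d=wrist();pickle.dump(d,open("w1.pkl","wb"));print(d["hand_eye"].round(2),d["camera_matrix"])
save(d["image"],"w1.png")
manip.move_linear([530,-168,190],velocity=300)
d=wrist();pickle.dump(d,open("w2.pkl","wb"));save(d["image"],"w2.png")
save(np.hstack([pickle.load(open("w1.pkl","rb"))["image"],d["image"]])[:, :],"w12.png")
im=cv2.imread("pics/w12.png");cv2.imwrite("pics/w12.png",cv2.resize(im,(800,300)))
print(manip.read_state()["time"])
E
```

```text
[[ 0.24 -0.   -0.97]
 [ 0.97 -0.    0.24]
 [-0.   -1.   -0.  ]]
76.20318466183654
-180 [[-0.61, 0.7, 1.26, 1.83, -0.72, 1.17, -2.25], [0.62, 0.74, -1.24, 1.95, 0.81, 1.07, 2.16]]
-150 [[-0.61, 0.7, 1.26, 1.83, -0.72, 1.17, -1.72], [-1.12, 0.74, 1.25, 2.06, -0.86, 1.01, -2.03]]
-120 [[-0.61, 0.7, 1.26, 1.83, -0.72, 1.17, -1.2], [-1.12, 0.74, 1.25, 2.06, -0.86, 1.01, -1.51]]
-90 [[-0.46, 0.52, 0.95, 1.82, -0.48, 1.05, -0.9], [-0.88, 0.49, 0.81, 2.04, -0.48, 0.81, -1.36]]
-60 [[-0.47, 0.52, 0.95, 1.82, -0.49, 1.05, -0.37], [-0.77, 0.44, 0.65, 2.04, -0.38, 0.78, -0.94]]
-30 [[-0.5, 0.55, 1.02, 1.83, -0.53, 1.07, 0.19], [-0.74, 0.43, 0.61, 2.04, -0.35, 0.77, -0.44]]
0 [[-0.5, 0.55, 1.02, 1.83, -0.53, 1.07, 0.72], [-0.7, 0.42, 0.56, 2.03, -0.32, 0.77, 0.05]]
30 [[-0.51, 0.56, 1.03, 1.83, -0.54, 1.07, 1.25], [-0.65, 0.41, 0.5, 2.03, -0.28, 0.76, 0.53]]
60 [[-0.46, 0.52, 0.95, 1.82, -0.48, 1.05, 1.72], [-0.59, 0.4, 0.42, 2.03, -0.23, 0.76, 1.01]]
90 [[-0.39, 0.47, 0.82, 1.82, -0.4, 1.02, 2.17], [-0.53, 0.39, 0.34, 2.02, -0.19, 0.75, 1.49]]
120 [[-0.44, 0.5, 0.9, 1.82, -0.45, 1.04, 2.74], [-0.47, 0.39, 0.25, 2.02, -0.14, 0.75, 1.96]]
150 [[1.03, 0.71, -1.24, 1.73, 0.71, 1.24, 2.24], [-0.37, 0.38, 0.13, 2.01, -0.07, 0.75, 2.42]]
[[   1.     -0.      0.      1.24]
 [  -0.     -0.29    0.96 -181.44]
 [  -0.     -0.96   -0.29   79.11]
 [   0.      0.      0.      1.  ]] [[325.1922621    0.         283.1138917 ]
 [  0.         325.1922621  207.01285513]
 [  0.           0.           1.        ]]
4.8417
```

View pics/w12.png

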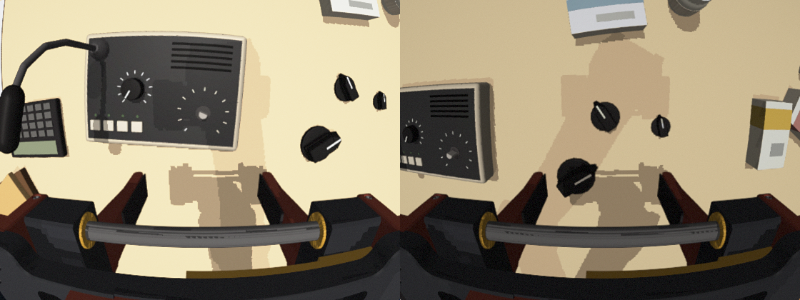

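The left image shows the bare spindle at (203,115) in the tick ring, and the right one shows the mid knob at (604,116). I'll rectify both to top-down crops to measure the flat and the bar.

```bash
python3 - <<'E'
from h import *
import pickle
a=topdown(pickle.load(open("w1.pkl","rb")),(503.5,85.5),67,20)
b=topdown(pickle.load(open("w2.pkl","rb")),(550,-168),27,40)
save(np.hstack([a,b]),"r1.png")
E
```

```text
(no output)
```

View pics/r1.png

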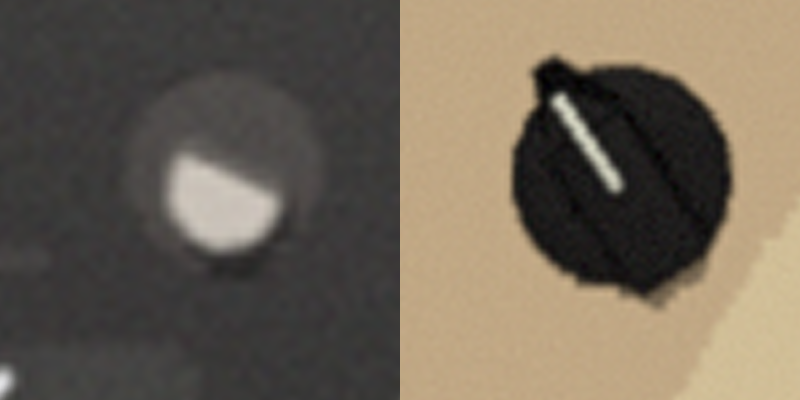

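Measured so far:
- **Spindle:** axis about (504.2, 83.3), flat facing yaw −24°.
- **Knob:** axis about (553, −172), yaw 33°.

To cancel calibration error, I'll view both from the same tool-relative hover, each with its final jaw angle.

```bash
python3 - <<'E'
from h import *
import pickle
out=[]
for n,c,z,a in(("s",(504.2,83.3),67,-114),("k",(553,-172),27,-56.7)):
    zd=np.array([-np.sin(np.radians(a)),np.cos(np.radians(a))])
    p=np.array(c)-25*zd
    manip.reach([*p,z+110],ori(a)); manip.move_linear([*p,z+70],velocity=150);manip.sleep(.2)
    d=wrist();pickle.dump(d,open(n+"h.pkl","wb"));s=manip.read_state();print(s["tool_pos"],s["time"])
    out.append(topdown(d,c,z,20 if n=="s" else 40))
    if n=="s": manip.move_linear([*p,z+110],velocity=250)
save(np.hstack(out),"r2.png")
E
```

```text
[481.97487184  93.43910037 137.78824093] 6.55
[ 532.69870728 -185.83314766   97.88818547] 8.9417
```

View pics/r2.png

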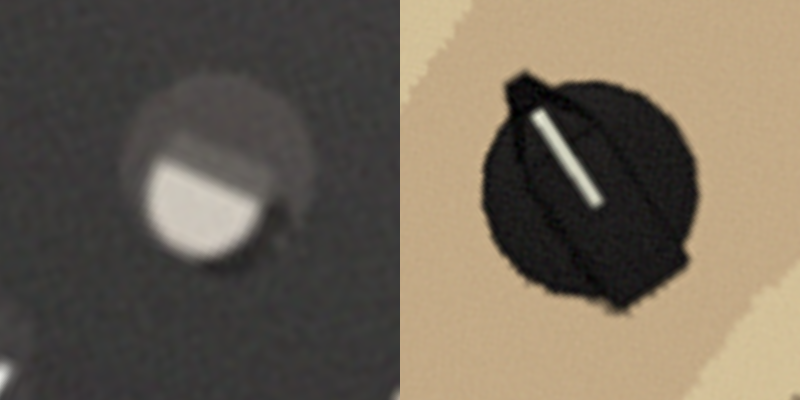

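```bash
python3 - <<'E'
from h import *
import pickle
ds=pickle.load(open("sh.pkl","rb"));dk=pickle.load(open("kh.pkl","rb"))
a=topdown(ds,(504.2,83.3),67,20).sum(2);b=topdown(dk,(553,-172),27,40).astype(float)
m=((a>430)*255).astype(np.uint8)[120:290,110:300]
cs=max(cv2.findContours(m,0,1)[0],key=cv2.contourArea)[:,0]+[110,120]
P=np.c_[504.2+20-cs[:,1]*.1,83.3+20-cs[:,0]*.1]
# D model fit
from scipy.optimize import least_squares
def f(q):
    n=np.array([np.cos(q[2]),np.sin(q[2])]);v=P-q[:2]
    return np.maximum(np.hypot(*v.T)-q[3],v@n-2.0)
r=least_squares(f,[504.1,83,-.4,5.7],loss="soft_l1",f_scale=.3);print("spindle",r.x[:2],np.degrees(r.x[2]),r.x[3],r.cost,len(P))
m=(b.sum(2)>300)[90:225,110:220]  # white line
i,j=np.nonzero(m);n,l,s,c=cv2.connectedComponentsWithStats(m.astype(np.uint8))
k=1+np.argmin(np.abs(c[1:]-[57,70]).sum(1));i,j=np.nonzero(l==k)
Q=np.c_[553+40-(i+90)*.2,-172+40-(j+110)*.2]
w=np.linalg.svd(Q-Q.mean(0),full_matrices=False)[2][0];w*=np.sign(w[0])
t=(Q-Q.mean(0))@w;print("line",len(Q),Q.mean(0),np.degrees(np.arctan2(w[1],w[0])),t.min(),t.max())
nrm=np.array([-w[1],w[0]]);print("lat offset of axis guess",(np.array([553,-172.2])-Q.mean(0))@nrm,"along",(np.array([553,-172.2])-Q.mean(0))@w)
E
```

```text
spindle [504.2953965   83.07963492] -23.739766863288125 5.3463993588709116 0.5612129793685832 278
line 1603 [ 561.58228322 -165.29532127] 33.899256730638115 -11.415360924745885 11.107544690915212
lat offset of axis guess -0.9443840450746066 along -10.974439045087976
```

The fits agree: spindle (504.3, 83.1) at −23.7°; knob line at 33.9°, axis about (552.5, −171.5). Now the grasp.

```bash
python3 - <<'E'
from h import *
import pickle
jaws.move_gripper(50)
a=-56.1
manip.move_linear([552.5,-171.5,45],ori(a),velocity=150)
print(manip.move_linear([552.5,-171.5,8.2],velocity=60,f_stop=10))
s=manip.read_state();print(s["tool_pos"],s["ft_force"])
jaws.move_gripper(5)
s=manip.read_state();print(s["tool_pos"],s["width"],s["ft_force"],s["time"])
manip.move_linear([552.5,-171.5,70],velocity=100);manip.sleep(.2)
d=wrist();pickle.dump(d,open("g.pkl","wb"))
s=manip.read_state();print(s["tool_pos"],s["width"],s["ft_force"],s["time"])
zt=s["tool_pos"][2]+18.8
r=topdown(d,s["tool_pos"][:2],zt,40)
save(np.hstack([d["image"][:400,:],r])[:, 150:],"g.png")
E
```

```text
False
[ 552.53476089 -171.64356806    8.19208597] [ 0.78291287 -0.16591502  0.22314538]
[ 552.46796209 -171.47415866    8.18498967] 5.037454219042333 [-0.51986013  0.72877853  0.56773831] 11.8333
[ 552.11997327 -171.46238528   69.4027813 ] 4.959631607519003 [-0.14713212 -0.77388362  0.80173542] 12.85
```

View pics/g.png

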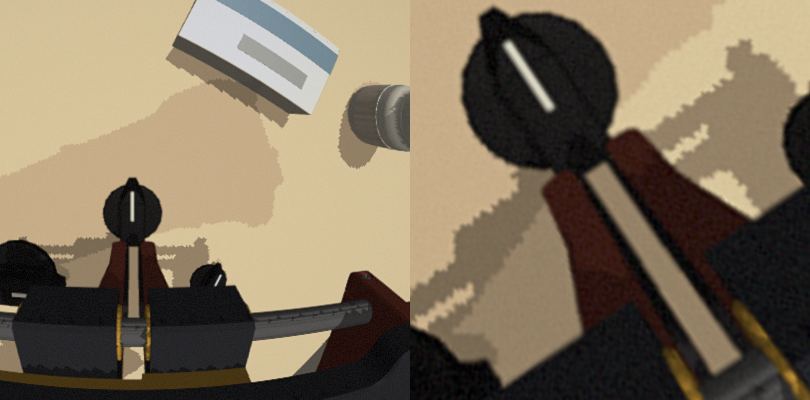

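The grip missed: the width is 5 mm and the knob at (132,212) is still on the desk, upright. I'll measure where it is now and compare with the top camera.

```bash
cat >> h.py <<'E'
def line(d,c,z,half=40):
    """white line on the knob: centre, direction, length (world)"""
    b=topdown(d,c,z,half).astype(int).sum(2);n,l,s,cc=cv2.connectedComponentsWithStats((b>300).astype(np.uint8))
    best=None
    for k in range(1,n):
        i,j=np.nonzero(l==k)
        if len(i)<200: continue
        Q=np.c_[c[0]+half-i*half/200,c[1]+half-j*half/200];m=Q.mean(0)
        w=np.linalg.svd(Q-m,full_matrices=False)[2][0];w*=np.sign(w[0]);t=(Q-m)@w;L=np.ptp(t)
        W=np.ptp((Q-m)@[-w[1],w[0]])
        if 12<L<35 and W<5 : print("line",m.round(2),np.degrees(np.arctan2(w[1],w[0])).round(2),"len",L.round(1),"wid",W.round(1),"axis?",(m-11*w).round(2))
E
python3 - <<'E'
from h import *
import pickle
d=pickle.load(open("g.pkl","rb"));line(d,(552,-171),27)
d=pickle.load(open("kh.pkl","rb"));line(d,(552,-171),27)
s=manip.read_state()["tool_pos"]
d=pickle.load(open("g.pkl","rb"))
r=[topdown(d,(552,-171),27,40),topdown(d,s[:2],s[2],40)]
save(np.hstack(r),"g2.png")
print("depth at knob", [ (d["depth"][v,u]) for u,v in((282,200),(282,215),(282,225),(282,235),(272,250),(292,250))])
t=get_image("top");W=cloud(t);v0,u0=232,338;sub=np.s_[v0-16:v0+16,u0-16:u0+16]
E
```

```text
line [ 561.55 -165.21] 33.82 len 22.7 wid 2.8 axis? [ 552.42 -171.33]
line [ 561.58 -165.3 ] 33.9 len 22.5 wid 3.1 axis? [ 552.45 -171.43]
depth at knob [np.float32(231.33241), np.float32(236.2092), np.float32(238.78017), np.float32(240.92499), np.float32(162.50978), np.float32(163.18147)]
```

View pics/g2.png

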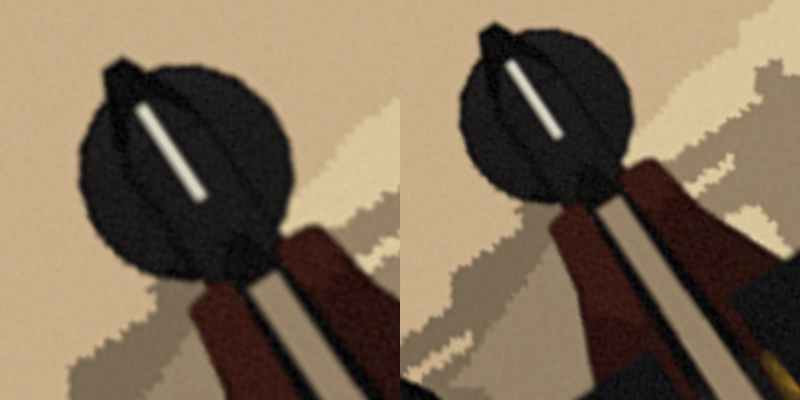

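```bash
python3 - <<'E'
from h import *
import pickle
d=pickle.load(open("g.pkl","rb"))
K=d["camera_matrix"];z=d["depth"].astype(float);v,u=np.mgrid[:420,:560]
x=(u-K[0,2])/K[0,0];y=(v-K[1,2])/K[1,1];r=np.hypot(x,y)+1e-9;k=np.tan(r)/r
C=np.stack([x*k*z,y*k*z,z,np.ones_like(z)],-1)
T=C@d["hand_eye"].T;Wd=C@d["wTc"].T
for p in((282,60),(282,212),(282,200),(282,235),(282,242),(270,246),(270,255),(270,265),(295,246),(295,255),(262,250),(275,248),(278,246),(270,280),(282,270)):
    print(p,"tool",T[p[1],p[0],:3].round(1),"world",Wd[p[1],p[0],:3].round(1))
m=(z>0)&(z<190)&(v>225)&(v<300)&(abs(u-282)<40)
q=T[m][:,:3];print("finger extremes y",np.percentile(q[:,1],[1,50,99,99.9]),"z of lowest",q[q[:,1]>np.percentile(q[:,1],99)].mean(0))
s=manip.read_state();print(s["joint_positions"],s["width"])
# where does scene camera see fingers
t=get_image("scene");save(t["image"][120:260,200:360].repeat(4,0).repeat(4,1),"sc1.png")
E
```

```text
(282, 60) tool [  0.4  71.1 118.9] world [ 650.9 -105.4   -1.9]
(282, 212) tool [ 0.3 42.4  7.1] world [ 558.1 -167.7   26.9]
(282, 200) tool [ 0.3 41.5 16.3] world [ 565.8 -162.5   27.9]
(282, 235) tool [  0.3  43.2 -11.1] world [ 542.9 -177.8   26.1]
(282, 242) tool [  0.2  44.3 -17.2] world [ 537.8 -181.2   25. ]
(270, 246) tool [ -5.7 -26.3  10.4] world [ 557.5 -160.8   95.6]
(270, 255) tool [ -5.4 -35.9   9.8] world [ 557.2 -161.5  105.2]
(270, 265) tool [ -4.9 -48.4  10.6] world [ 558.2 -161.4  117.7]
(295, 246) tool [  7.2 -27.3  10.8] world [ 565.1 -171.3   96.6]
(295, 255) tool [  6.8 -38.6  11. ] world [ 565.1 -170.9  107.9]
(262, 250) tool [ -9.6 -31.9  10.6] world [ 555.6 -157.5  101.2]
(275, 248) tool [ -3.1 -29.3  10.6] world [ 559.2 -162.9   98.6]
(278, 246) tool [ -1.6 -24.1   9.4] world [ 559.  -164.8   93.4]
(270, 280) tool [ -4.4 -62.5  10.7] world [ 558.5 -161.8  131.8]
(282, 270) tool [  0.1  69.6 -54.5] world [ 5.068e+02 -2.019e+02 -3.000e-01]
finger extremes y [-110.97422827  -59.15828036  -20.84420445  -19.37816756] z of lowest [  1.58206146 -20.05114285   9.50481163]
[-0.2217401   0.53840281  0.59990262  1.8732531  -0.39478752  0.85104962
 -0.40176689] 5.369323747002313
```

View pics/sc1.png

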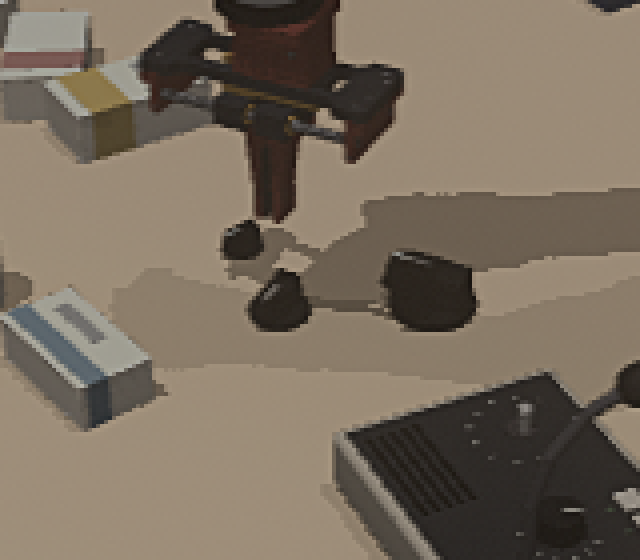

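The depth data shows the real fingertips end about 19–20 mm short of the reported TCP (tool y = −19.4). They closed just above the knob, which is unmoved. I'll cross-check with the scene camera, then come down guarded until the tips touch the skirt at 7 mm.

```bash
python3 - <<'E'
from h import *
import pickle
t=get_image("scene");W=cloud(t);s=manip.read_state();print("tcp",s["tool_pos"])
q=W[150:178,255:280].reshape(-1,3);q=q[(np.hypot(q[:,0]-552,q[:,1]+171)<25)&(q[:,2]>45)];print("scene finger lowest z",np.percentile(q[:,2],[0,1,3]) if len(q) else None)
c=[552.45,-171.4]
jaws.move_gripper(32)
manip.move_linear([*c,20],velocity=150)
hit=manip.move_linear([*c,-18],velocity=25,f_stop=5)
s=manip.read_state();zc=s["tool_pos"][2];print("hit",hit,s["tool_pos"],s["ft_force"])
if hit and -16<zc<-7:
    manip.move_linear([*c,zc+1.2],velocity=30)
    jaws.move_gripper(5)
    s=manip.read_state();print("closed",s["tool_pos"],s["width"],s["ft_force"],s["time"])
E
```

```text
tcp [ 552.33316319 -171.48690564   69.68503415]
scene finger lowest z [89.81459823 92.64267144 94.07475541]
hit True [ 552.38381647 -171.38294056  -12.95373455] [-1.24415148  0.22154423  7.01711059]
closed [ 552.30414014 -171.33917524  -11.91464817] 18.720509912557475 [ 0.48246757 -1.11954874 -1.00817788] 15.9
```

Gripped: width 18.7 mm (bar is 19). The knob underside is 11.9 mm above the reported TCP. I'll lift it and check it in the hand at the spindle hover.

```bash
python3 - <<'E'
from h import *
import pickle
c=[552.45,-171.4]
manip.move_linear([*c,110],velocity=150)
manip.reach([504.3,83.1,110],ori(-113.7));manip.sleep(.2)
d=wrist();s=manip.read_state();print(s["tool_pos"],s["width"],s["ft_force"],s["time"])
M=R.from_rotvec(s["orientation"]).as_matrix();print("a",np.degrees(np.arctan2(M[1,0],M[0,0])),"axis down",M[:,1].round(4))
p=s["tool_pos"];line(d,p[:2],p[2]+38.9)
pickle.dump(d,open("in.pkl","wb"))
save(np.hstack([topdown(d,p[:2],p[2]+38.9,40),d["image"][10:410,80:480]]),"in.png")
E
```

```text
[504.51498243  82.25688135 110.02594317] 18.84285197495669 [-0.03668304 -0.28678957 -0.47412802] 18.3333
a -113.76580231257131 axis down [ 1.e-04 -1.e-04 -1.e+00]
line [516.04  75.65] -23.74 len 22.5 wid 2.7 axis? [505.97  80.08]
```

View pics/in.png

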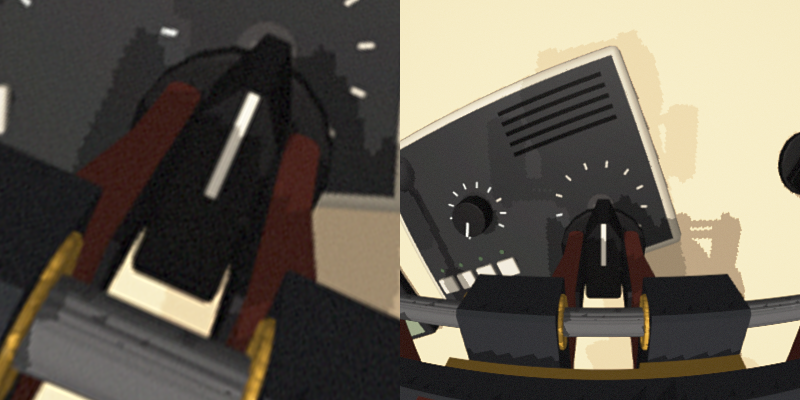

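The knob is held firmly and its yaw of −23.7° matches the flat. The in-hand image puts the knob axis about 2 mm ahead of the TCP, so I'll re-measure the spindle from close in front of the nose, where camera bias mostly cancels.

```bash
cat >> h.py <<'E'
from scipy.optimize import least_squares
def dfit(d,c,z=67,half=20,a0=-.414):
    a=topdown(d,c,z,half).astype(int).sum(2);m=(a>0.6*np.percentile(a,99.5)).astype(np.uint8)
    k=half/200;best=None
    for q in cv2.findContours(m,0,1)[0]:
        A=cv2.contourArea(q)*k*k
        if not 40<A<130: continue
        q=q[:,0];P=np.c_[c[0]+half-q[:,1]*k,c[1]+half-q[:,0]*k]
        def f(x):
            n=np.array([np.cos(x[2]),np.sin(x[2])]);v=P-x[:2];return np.maximum(np.hypot(*v.T)-x[3],v@n-2.0)
        r=least_squares(f,[*P.mean(0),a0,5.6],loss="soft_l1",f_scale=.3)
        print("spindle",r.x[:2].round(2),np.degrees(r.x[2]).round(1),"r",r.x[3].round(2),"cost/n",(r.cost/len(P)).round(4),"area",A)
E
python3 - <<'E'
from h import *
import pickle
w=np.array([np.cos(-.414),np.sin(-.414)])
p=np.array([503.8,84.2])-55*w
manip.move_linear([*p,110],velocity=200);manip.move_linear([*p,50],velocity=150);manip.sleep(.2)
s=manip.read_state();d=wrist();pickle.dump(d,open("n.pkl","wb"))
print(s["tool_pos"],s["time"],s["width"]);dfit(d,(503.8,84.2))
t=s["tool_pos"];line(d,t[:2],t[2]+38.9)
dfit(pickle.load(open("sh.pkl","rb")),(503.8,84.2))
save(np.hstack([topdown(d,(503.8,84.2),67,20),topdown(d,(480,95),67,60)]),"n.png")
E
```

```text
[454.19611547 106.46761545  50.80250202] 19.5167 18.699029346387817
spindle [504.41  83.14] -24.6 r 5.6 cost/n 0.0018 area 70.885
line [465.62 100.  ] -23.66 len 22.5 wid 2.7 axis? [455.55 104.42]
spindle [504.59  82.97] -23.9 r 5.79 cost/n 0.0044 area 75.78500000000001
```

View pics/n.png

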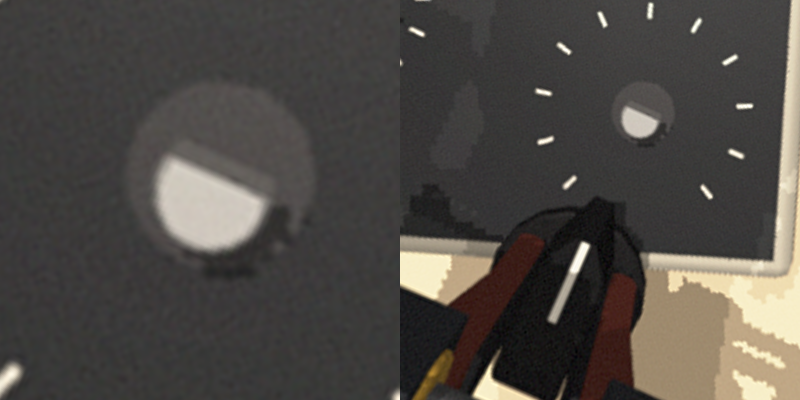

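```bash
python3 - <<'E'
from h import *
c=np.array([503.05,85.2]);o=ori(-114)
s=manip.read_state()
manip.move_linear([*s["tool_pos"][:2],75],velocity=150)
manip.move_linear([*c,75],o,velocity=150);manip.move_linear([*c,58],velocity=80)
f0=manip.read_state()["ft_force"]
offs=[(0,0)]+[(r*np.cos(t),r*np.sin(t)) for r in(.9,1.7) for t in np.arange(6)*np.pi/3]
for k in offs:
    p=c+k
    if manip.read_state()["time"]>30: break
    manip.move_linear([*p,57],velocity=40)
    hit=manip.move_linear([*p,45],velocity=25,f_stop=6)
    s=manip.read_state();print(np.round(k,2),hit,s["tool_pos"].round(2),(s["ft_force"]-f0).round(1),round(s["time"],2))
    if s["tool_pos"][2]<50: break
E
```

```text
[0 0] True [503.52  85.28  51.31] [-0.9  0.   6. ] 21.35
[0.9 0. ] False [504.28  84.92  44.86] [ 3.  -1.7 -2.9] 22.28
```

The knob went over the spindle on the second try (TCP z 44.9, almost no vertical force). Next I'll seat it, then press.

```bash
python3 - <<'E'
from h import *
def st(n):
    s=manip.read_state();print(n,s["tool_pos"].round(2),s["ft_force"].round(1),s["width"].round(2),s["wrist_torque"].round(2),round(s["time"],2));return s
c=[504.3,84.9]
manip.move_linear([*c,44.5],velocity=20);st("pre")
for z in np.arange(43.5,30,-.5):
    h=manip.move_linear([*c,z],velocity=15,f_stop=25)
    s=st(f"{z:.1f} {h}")
    if h or s["ft_force"][2]>14: break
E
```

```text
Traceback (most recent call last):
AttributeError: 'float' object has no attribute 'round'
```

```bash
python3 - <<'E'
from h import *
def st(n):
    s=manip.read_state();print(n,s["tool_pos"].round(2),s["ft_force"].round(1),round(float(s["width"]),2),s["wrist_torque"].round(2),round(s["time"],2));return s
c=[504.3,84.9];st("pre")
for z in np.arange(43.5,30,-.5):
    h=manip.move_linear([*c,z],velocity=15,f_stop=25)
    s=st(f"{z:.1f} {h}")
    if h or s["ft_force"][2]>14: break
E
```

```text
pre [504.28  84.86  44.5 ] [ 2.9 -0.9 -1.8] 18.82 [-0.2  -0.35  0.01] 22.53
43.5 False [504.32  84.92  43.52] [ 2.1 -1.2 -1. ] 18.84 [-0.16 -0.37 -0.01] 22.78
43.0 False [504.34  84.93  43.03] [ 2.3 -1.1 -0.8] 19.09 [-0.24 -0.33 -0.06] 23.03
42.5 False [504.35  84.94  42.5 ] [ 2.2 -0.6  0.1] 18.71 [-0.15 -0.44  0.02] 23.28
42.0 False [504.35  84.94  41.97] [3.  0.4 0.5] 18.82 [-0.19 -0.38  0.04] 23.53
41.5 False [504.32  84.9   41.47] [ 2.4 -0.9 -0.8] 18.68 [-0.17 -0.36  0.04] 23.78
41.0 False [504.33  84.9   41.02] [ 2.2 -0.9  0.7] 18.55 [-0.18 -0.28  0.02] 24.03
40.5 False [504.34  84.91  40.54] [ 1.5 -0.8  2.7] 18.79 [-0.13 -0.2   0.06] 24.28
40.0 False [504.35  84.9   40.04] [ 2.  -1.8  2.7] 18.88 [-0.23 -0.18 -0.06] 24.53
39.5 False [504.32  84.92  39.52] [ 0.8 -1.2  4.2] 18.54 [-0.24 -0.2  -0.04] 24.78
39.0 False [504.34  84.88  39.04] [ 1.5 -0.4  5.5] 18.84 [-0.2  -0.19 -0.01] 25.03
38.5 False [504.36  84.9   38.53] [ 1.1 -0.6  4.9] 18.5 [-0.24 -0.06 -0.  ] 25.28
38.0 False [504.34  84.88  38.08] [ 1.1 -0.2  6.2] 18.72 [-0.19 -0.09  0.01] 25.53
37.5 False [504.41  84.91  37.82] [-1.3 -1.   9.5] 18.88 [-0.17  0.23 -0.05] 25.78
37.0 False [504.41  84.95  37.67] [-2.3 -0.4 15.7] 18.6 [-0.25  0.59 -0.02] 26.03
```

The trace is as expected: seated near z 41, the spring ramps from 2.7 to about 6.5 N over 3 mm, and the hard stop is at 37.8 with 15 N held. One last check for steadiness, plus one picture.

```bash
python3 - <<'E'
from h import *
manip.sleep(1.2)
s=manip.read_state();print(s["tool_pos"].round(2),s["ft_force"].round(1),s["width"],s["time"])
d=wrist();p=s["tool_pos"];line(d,p[:2],p[2]+38.9)
save(np.hstack([d["image"][10:410,80:480],get_image("scene")["image"][10:410,100:500]]),"fin.png")
E
```

```text
[504.45  84.93  37.7 ] [-1.3 -0.9 15. ] 18.664201305857837 27.2333
line [515.9   78.39] -23.94 len 22.5 wid 2.8 axis? [505.85  82.85]
```

View pics/fin.png

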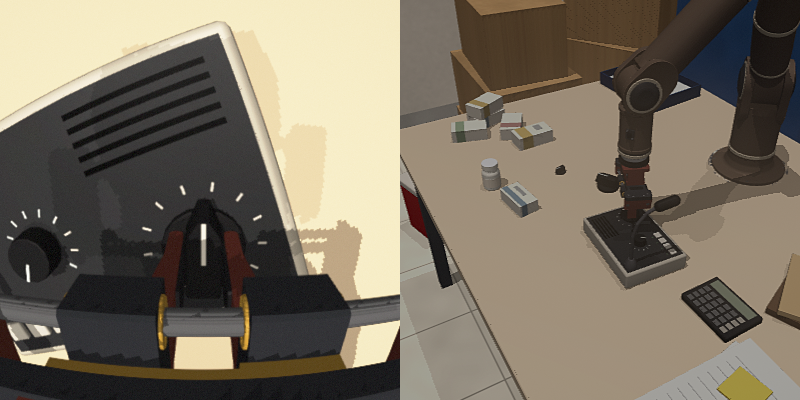

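The knob sits in the tick ring, gripped, with 15 N held steadily. The bystanders are where they were.

```bash
python3 -c "
from h import *
ticket.job_done()"
```

```text
the job is handed in; nothing more can be done
```

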